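Hang the varnished bracket level to dry

ROBOT

A 7-joint arm with a two-finger parallel gripper is mounted at the origin on the work surface. World frame = base frame: x ahead of the robot, y to its left, z up, the work surface at z = 0. Lengths are in m, angles in rad, forces in N, time in s.
With the tool pointing down it reaches from about 0.4 to 0.85 m from the base axis. Payload 10.4 kg.
Tool frame: the origin (TCP) lies on the centre line of the jaws, within the pads' length; the fingertips stand 17 mm ahead of it and the grasp point (between the pads) lies 2 mm behind it; z points along the fingers, y is the line along which they close (so a half turn about z gives the same grasp; the last joint's range is limited). The gripper opens to 85 mm and grips with 20 to 120 N. Pads are 22 mm wide; open, the fingers measure 114 mm over their backs; the gripper's body (76 mm by 85 mm) begins 54 mm behind the grasp point. The pads swing forward as they close: fully open they stand 13 mm farther back than shut.
Start: joints at [-1.232, 0.332, -0.065, 1.46, 0.022, 1.35, -0.088], TCP at [0.221, 0.585, 0.227] pointing down, gripper open.
Joint ranges: [-2.6, 2.6], [-0.5, 2.12], [-1.47, 1.34], [0.16, 2.42], [-1.27, 4.41], [0.06, 2.06], [-2.6, 2.6]. Speed limits (rad/s): [2.22, 2.22, 2.79, 2.79, 3.14, 3.14, 3.14].

INTERFACE

Orientations are given as a unit quaternion [x, y, z, w].
In Python, from workcell import sensors, imaging, order, spotter gives the robot as it stands. The module is installed in compiled form; this text tells all that it offers.
- The arm moves only by the shell command python3 -m inch 'ROWS' [FORCE]. ROWS is JSON, a list that holds one entry, the list of rows, each a list of 7 numbers: the shift along the tool's x, y, z in m, then the turn, a rotation vector about the tool's x, y, z in rad, then the closure, from -1 (fully open) to 1 (shut). In form: [[[x, y, z, ax, ay, az, hand], ...]]. A call has 1 to 10 rows; each row is the pose to reach, as a shift and turn from the pose commanded when the call began, along the tool's axes at that moment; what a row does not reach only later rows make up. A row lasts 1/10 s, in which the tool goes at most 50 mm and 8.59 degrees, less where a joint would pass 70% of its speed; a pose out of reach is approached as far as the arm can. A call with a gripper value outside its range is refused whole. The fingers move at their own pace and stop on an object; FORCE is the grip in N (left out, the last holds). Time passes only in rows, so rows that repeat a pose let the fingers close. It gives the time, the measured TCP pose, the force, the opening and the grip force at its end, in the units of the state.
- sensors.get_obs(): the state, without advancing time (a new reading comes with each control period).
- imaging.camera(name): name is "side" or "top"; returns the picture (400x640x3 uint8, blue, green, red); there is no depth.
- imaging.calibration(name): a dict with "mtx" (3x3 intrinsics, pixels), "R" (3x3) and "t" (3): a world point X has camera coordinates R X + t. Camera axes: x right, y down, z forward; pixel columns grow to the right and rows downward; lengths in m; the calibration is good to about 2 mm. A picture is of the moment at which its call begins. calibration takes no time and is no camera call.
- order.hand_in(): hands the job in; it is judged then, once.
Trained networks look in the newest picture that a camera, given by its name, has taken for a name from the list of things; names that differ only in an ending like _2 or _b are one class to them, and where a whole thing is asked for, a point or a joint stands for the part that bears it (a point fixed in the world has none). Each returns a list of dicts, best first, with "conf" (0 to 1); they miss things now and then, are a little off and sometimes report something else, mostly with a low value. They report only what shows in the picture. A call takes as long as a camera call.
- spotter.look_for(label, camera): "pixel" ([column, row] in pixels, amid what is visible of it).
The state is a dict: "clock": time; "joint_pos": joint angles; "joint_velocities": joint speeds; "tau": joint torques, N m; "position": TCP position; "ee_rot": TCP orientation; "ft_force": force on the tool from outside, world axes, zero at the start; "torque": the same for the moment, N m; "grip_width": opening from 0.0 (shut) to 1.0 (fully open); "grasp_force": force on a finger pad.
Only numpy, scipy, OpenCV 4.12 (cv2) and the standard library are available. Lean on these libraries where they do the work, as an engineer would, in place of code of your own. Each camera call takes 0.05 s, during which the arm holds its last target. There are 200 camera calls.

TASK

The dark L-shaped bracket in the rack has been varnished: hang it on the steel peg of the blue drying stand by the one of its four holes at which it hangs level (long arm horizontal, leg pointing down), so the varnish does not run. Leave it hanging there still and free, and leave the pale bracket standing in the rack.

Things in the scene. Friction and masses are not known exactly. Their poses are not given: they have to be found in the camera images.
- bracket: Dark solid oak L-plate, 12 mm thick, uniform, 90-180 g, upright in rack. x: normal; y: along arm; z: up. Origin: mid-thickness, under mid-arm, at foot height. Arm y -100..100, z 80..140 mm (top edge 140); leg at +y end: y 40..100, z 0..80. Four 27 mm through holes at z 102, y -67.5, -22.5, 22.5, 67.5. Pinch the top edge; fingers at most 22 mm down clear the peg.
- pale_bracket: Pale unvarnished bracket of the same shape, size, axes and origin as the dark one, standing loose and parallel to it in the rack's other slot, 100 mm away. To be left where it stands. Its top edge is 152 mm above the table, so the other bracket's foot must pass above that.
- rack: Fixed green wooden rack, base 180 x 250 x 12 mm, origin under its centre. Two slots at x = -50 and +50 mm hold a bracket each (either in either), foot 12 mm above the table, same axes as the rack. Slot walls rise 30 mm beside the foot (y 45..95); the arm's other end rests on a post (y -95..-65) with walls 18 mm high. Lift straight up 35 mm or more to free a bracket.
- peg (a point): Middle of the horizontal steel peg of the fixed drying stand, on its axis, 170 mm above the table. Round rod, 10 mm diameter. Site +x points along the peg from the free end (x = -55 mm, roughly towards the robot) to the upright 12 mm post (x = +55 mm); z up. Nothing stands above the peg; below is a blue base 140 x 120 x 12 mm.

How it is judged:
At the end, for the whole second after the job is handed in: The peg passes through the dark bracket's hole at y = 22.5 mm, somewhere along the peg's straight part; the bracket's z axis is within 10 degrees of vertical, it is at rest (under 30 mm/s and 0.2 rad/s), and the pale bracket is upright within 10 degrees and within 30 mm of where it began (y of peg in the frame of bracket between 0.0095 and 0.0355 m and z of peg in the frame of bracket between 0.092 and 0.118 m and x of peg in the frame of bracket between -0.05 and 0.05 m and angle between each of bracket, pale_bracket's own z axis and vertical below 0.175 rad and linear speed of bracket below 0.03 m/s and angular speed of bracket below 0.2 rad/s and distance of pale_bracket from where it was at the start of the episode below 0.03 m); the robot touches nothing.
It fails at once if the pale bracket is taken out of its place (moved more than 30 mm) (distance of pale_bracket from where it was at the start of the episode above 0.03 m).
It also fails if it takes over 53 s, if anything falls off the work surface, if the arm or the gripper's body presses on something with over 40 N, if the wrist force passes 120 N, or if a joint passes its speed limit or range.

## Working session

There is one attempt and no reset: what is moved stays moved. The work goes in short steps, Python scripts to look and compute and a shell command to move; the robot and the scene stay as the last step left them, time stands still between calls to the robot, and variables do not carry over. Pictures are saved under pics/ and viewed, at most 10 in all, crops included, and the job is handed in when it is done.

```bash
mkdir -p pics
python3 - <<'E'
from workcell import sensors, imaging, spotter
import cv2,numpy as np
np.set_printoptions(precision=4,suppress=True)
o=sensors.get_obs();print(o['clock'],o['position'],o['ee_rot'],o['grip_width'])
for c in('top','side'):
    cv2.imwrite(f'pics/{c}0.png',imaging.camera(c))
    k=imaging.calibration(c);R=np.array(k['R']);print(c,np.array(k['mtx']).tolist(),-R.T@np.array(k['t']),R.tolist())
    for n in('bracket','pale_bracket','rack','peg'):
        try: print(n,[(d['pixel'],round(d['conf'],2)) for d in spotter.look_for(n,c)][:3])
        except Exception as e: print(n,e)
E
```

```text
0.0 [0.2211 0.5842 0.226 ] [ 0.1799  0.9837 -0.0007 -0.0001] 1.0002012875503596
top [[401.58547376735027, 0.0, 321.09593352931734], [0.0, 401.58547376735027, 197.9286221559142], [0.0, 0.0, 1.0]] [0.4724 0.0009 0.968 ] [[-0.00918787940048598, -0.9999459647764758, 0.004863167626713846], [-0.994070151279275, 0.008606696622770318, -0.10839953463388705], [0.10835182143241437, -0.0058302916296688575, -0.9940955137670582]]
bracket [([228.8, 188.6], 0.85)]
pale_bracket [([231.4, 235.0], 0.58)]
rack [([250.7, 217.8], 0.84)]
peg [([405.2, 211.9], 0.63)]
side [[396.7784891384041, 0.0, 323.33229151892476], [0.0, 396.7784891384041, 203.60865865046134], [0.0, 0.0, 1.0]] [ 0.102  -0.5901  0.6065] [[0.7870197780504261, -0.6166680523342721, 0.017899223103623723], [-0.31190152803272014, -0.42276019213006955, -0.8508767576805709], [0.5322755919336449, 0.6640740419414104, -0.5250603403907838]]
bracket [([282.7, 178.3], 0.71)]
pale_bracket []
rack [([283.4, 226.7], 0.56)]
peg [([374.8, 305.6], 0.61)]
```

View pics/top0.png

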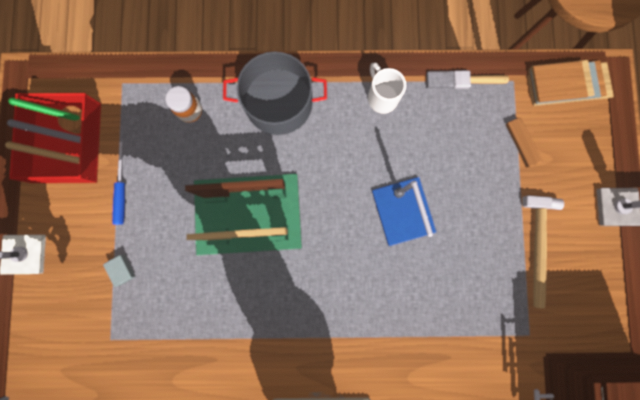

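View pics/side0.png

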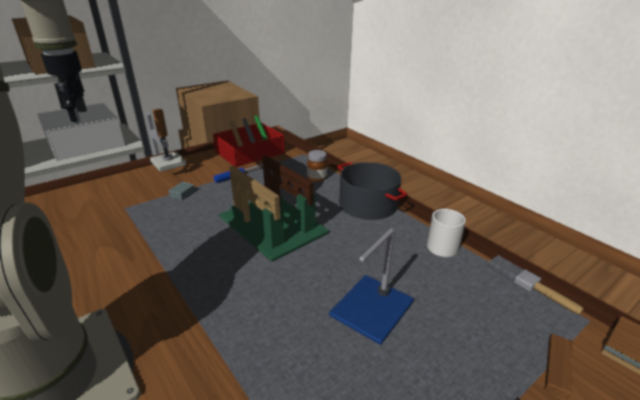

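The top view shows the dark bracket on the far slot (columns 187-285, row ~186) and the pale one near (188-287, row ~235), with the blue stand at (404,210). The side view shows the brackets at about (285,180) and (255,195), and the peg from (362,260) to (390,232). Next I'll enlarge these areas.

Run:
```python
import cv2,numpy as np
t=cv2.imread('pics/top0.png');s=cv2.imread('pics/side0.png')
a=cv2.resize(t[165:260,180:310],None,fx=6,fy=6,interpolation=cv2.INTER_CUBIC)
p=cv2.resize(t[170:250,365:445],(560,560),interpolation=cv2.INTER_CUBIC)
cv2.imwrite('pics/c1.png',a)
b1=cv2.resize(s[145:265,215:335],(400,400),interpolation=cv2.INTER_CUBIC)
b2=cv2.resize(s[225:305,350:430],(400,400),interpolation=cv2.INTER_CUBIC)
b3=cv2.resize(t[170:250,365:445],(400,400),interpolation=cv2.INTER_CUBIC)
cv2.imwrite('pics/c2.png',np.hstack([b1,b2]))
cv2.imwrite('pics/c3.png',b3)
```

```text
(no output)
```

View pics/c1.png

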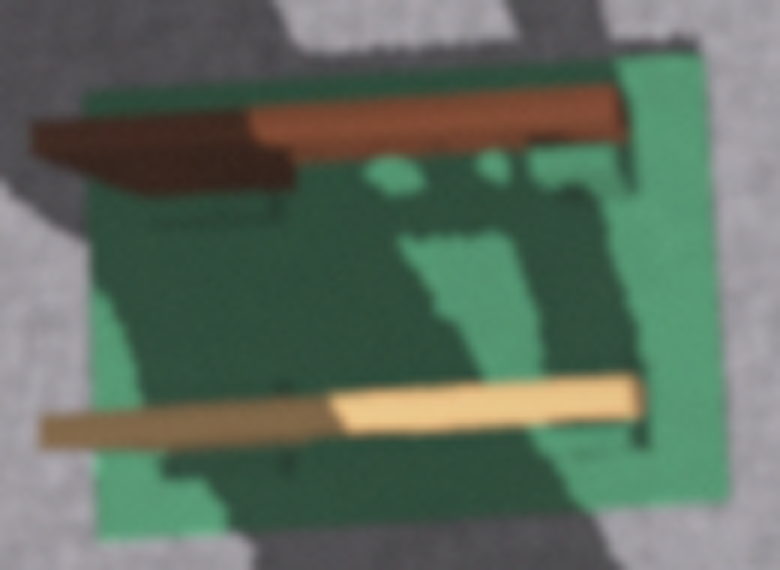

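View pics/c2.png

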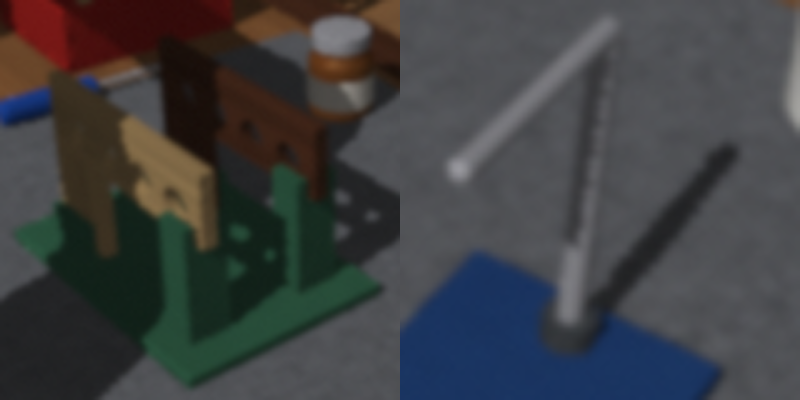

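View pics/c3.png

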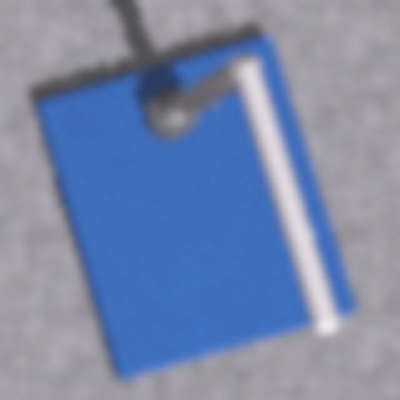

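```bash
cat > h.py <<'E'
from workcell import imaging
import numpy as np, cv2
np.set_printoptions(precision=4,suppress=True)
def ray(c,px):
    k=imaging.calibration(c);R=np.array(k['R']);K=np.array(k['mtx'])
    return -R.T@np.array(k['t']), R.T@np.linalg.solve(K,[px[0],px[1],1])
def atz(c,px,z):
    o,d=ray(c,px);return o+d*(z-o[2])/d[2]
def tri(a,b):
    o1,d1=ray('top',a);o2,d2=ray('side',b)
    s=np.linalg.lstsq(np.c_[d1,-d2],o2-o1,rcond=None)[0]
    p,q=o1+s[0]*d1,o2+s[1]*d2;return (p+q)/2,np.linalg.norm(p-q)
def proj(c,X):
    k=imaging.calibration(c);v=np.array(k['mtx'])@(np.array(k['R'])@X+np.array(k['t']));return v[:2]/v[2]
def un(q,s,o): return (np.array(q)+.5)/s-.5+o
E
python3 - <<'E'
from h import *
o=np.array([180,165])
for n,a,b in(('dark',(32,138),(622,105)),('pale',(40,432),(641,397))):
    A=atz('top',un(a,6,o),.152);B=atz('top',un(b,6,o),.152);d=A-B
    print(n,A,B,(A+B)/2,np.linalg.norm(d),np.arctan2(-d[0],d[1]))
T=np.array([365,170]);S=np.array([350,225])
for n,a,b in(('free',(328,325),(458,170)),('elbow',(245,65),(612,25))):
    print(n,atz('top',un(a,5,T),.17),atz('side',un(b,5,S),.17),tri(un(a,5,T),un(b,5,S)))
E
```

```text
dark [0.585  0.2746 0.152 ] [0.5947 0.0735 0.152 ] [0.5898 0.174  0.152 ] 0.20134444461045112 0.04803964902494219
pale [0.4851 0.2692 0.152 ] [0.495 0.067 0.152] [0.4901 0.1681 0.152 ] 0.20243248261501667 0.04899701409112043
free [ 0.4844 -0.2193  0.17  ] [ 0.5968 -0.301   0.17  ] (array([ 0.5257, -0.2692,  0.1821]), np.float64(0.13167062743851005))
elbow [ 0.5887 -0.1899  0.17  ] [ 0.7154 -0.2819  0.17  ] (array([ 0.6316, -0.2475,  0.1806]), np.float64(0.14409218057380102))
```

Run:
```python
from h import *
T=np.array([365,170]);S=np.array([350,225])
P=[]
for n,a,b in(('free',(328,325),(58,170)),('elbow',(245,65),(212,25))):
    t=atz('top',un(a,5,T),.17);P.append(t);print(n,t,atz('side',un(b,5,S),.17),tri(un(a,5,T),un(b,5,S)))
d=P[1]-P[0];print(np.linalg.norm(d),np.arctan2(d[1],d[0]),(P[0]+P[1])/2)
# side check of dark bracket's right top corner near/far
for X in ([.5947,.0735,.152],[.585,.2746,.152]): print((proj('side',np.array(X))-[215,145])*400/120)
from workcell import sensors
from scipy.spatial.transform import Rotation as Ro
print(Ro.from_quat(sensors.get_obs()['ee_rot']).as_matrix())
```

```text
free [ 0.4844 -0.2193  0.17  ] [ 0.486 -0.218  0.17 ] (array([ 0.4845, -0.2191,  0.1714]), np.float64(0.0004947731366960697))
elbow [ 0.5887 -0.1899  0.17  ] [ 0.5916 -0.1899  0.17  ] (array([ 0.5894, -0.1904,  0.171 ]), np.float64(0.002131879614363787))
0.10840514942961148 0.2744092163542235 [ 0.5365 -0.2046  0.17  ]
[319.5833 128.6669]
[161.8375  35.3193]
[[-0.9353  0.354  -0.    ]
 [ 0.354   0.9353  0.    ]
 [ 0.      0.     -1.    ]]
```

```bash
python3 -m inch '[[[-0.05,-0.025,-0.03,0,0,0.14,-1],[-0.482,-0.235,-0.034,0,0,1.161,-1],[-0.482,-0.235,-0.034,0,0,1.161,-1],[-0.482,-0.235,-0.034,0,0,1.161,-1],[-0.482,-0.235,-0.034,0,0,1.161,-1],[-0.482,-0.235,-0.034,0,0,1.161,-1],[-0.482,-0.235,-0.034,0,0,1.161,-1],[-0.482,-0.235,-0.034,0,0,1.161,-1],[-0.482,-0.235,-0.034,0,0,1.161,-1],[-0.482,-0.235,-0.034,0,0,1.161,-1]]]' 60
cat > st.py <<'E'
from h import *; from workcell import sensors
from scipy.spatial.transform import Rotation as Ro
import sys
o=sensors.get_obs();R=Ro.from_quat(o['ee_rot']).as_matrix()
print('t',o['clock'],'p',o['position'],'yaw_y',np.arctan2(R[1,1],R[0,1]),'tilt',R[:,2],'w',o['grip_width'],'gf',o['grasp_force'],'F',o['ft_force'],'T',o['torque'])
if len(sys.argv)>3:
    d=np.array([float(v) for v in sys.argv[1:4]])-o['position'];print('to go tool',R.T@d)
    if len(sys.argv)>4: print('turn z',-(float(sys.argv[4])-np.arctan2(R[1,1],R[0,1])))
E
python3 st.py 0.5888 0.194 0.26 0.048
```

```text
clock: 1.5
position: [0.5609, 0.2234, 0.2603]
ee_rot: [0.69, 0.724, 0.0, 0.0]
ft_force: [1.3, 0.9, 0.3]
grip_width: 0.996
grasp_force: 0.0
t 1.5 p [0.5609 0.2234 0.2603] yaw_y 0.048180193754370326 tilt [ 0.0006  0.0005 -1.    ] w 0.995778255076417 gf 0.0 F [1.2533 0.8988 0.2991] T [ 0.0089 -0.0274  0.0016]
to go tool [-0.0307  0.0264  0.0003]
turn z 0.00018019375437032525
```

```bash
python3 -m inch '[[[-0.02,0.02,0,0,0,0,-1],[-0.026,0.022,0,0,0,0,-1],[-0.026,0.022,0,0,0,0,-1],[-0.026,0.022,0,0,0,0,-1]]]' >/dev/null; python3 st.py 0.5888 0.194 0.153 0.048
```

```text
t 1.9 p [0.5823 0.2014 0.2599] yaw_y 0.04960030398171089 tilt [-0.0004  0.0008 -1.    ] w 0.9966379781003136 gf 0.0 F [0.7278 0.3429 1.6058] T [0.0166 0.0186 0.0043]
to go tool [-0.0078  0.0062  0.1069]
turn z 0.0016003039817108905
```

```bash
python3 -m inch '[[[-0.006,0.006,0.02,0,0,0,-1],[-0.006,0.006,0.06,0,0,0,-1],[-0.006,0.006,0.06,0,0,0,-1],[-0.006,0.006,0.06,0,0,0,-1],[-0.006,0.006,0.06,0,0,0,-1]]]' >/dev/null; python3 st.py 0.5888 0.194 0.153 0.048
python3 - <<'E'
from h import *
t=imaging.camera('top');s=imaging.camera('side')
a=cv2.resize(t[160:260,180:300],(480,400),interpolation=cv2.INTER_CUBIC)
b=cv2.resize(s[120:220,245:325],(320,400),interpolation=cv2.INTER_CUBIC)
cv2.imwrite('pics/d1.png',np.hstack([a,b]))
E
```

```text
t 2.4 p [0.5898 0.1955 0.2021] yaw_y 0.049230272709497744 tilt [ 0.0023  0.0015 -1.    ] w 1.0012071178367494 gf 0.0 F [ 0.7721 -0.4986  0.4906] T [-0.0027 -0.0217 -0.0092]
to go tool [-0.0015 -0.0012  0.0491]
turn z 0.0012302727094977428
```

View pics/d1.png

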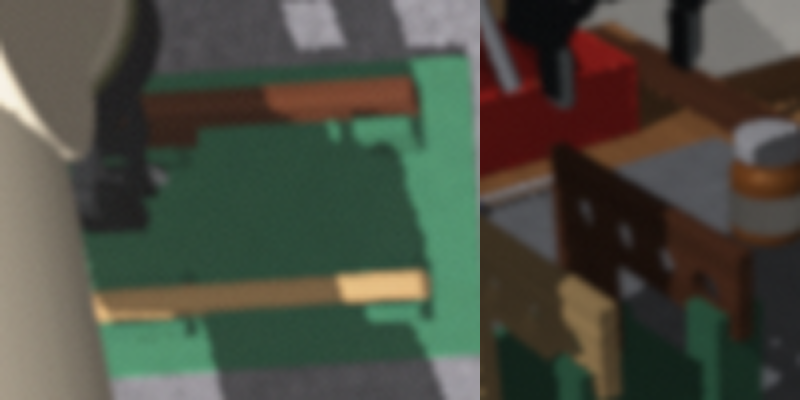

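The picture shows the open fingers straddling the dark bracket's top edge: the near fingertip is at crop (560,90), the far one at (685,50), and the bracket lies between and below them. I'll descend and close.

```bash
python3 -m inch '[[[0,-0.001,0.025,0,0,0,-1],[-0.001,-0.001,0.048,0,0,0,-1],[-0.001,-0.001,0.048,0,0,0,-1],[-0.001,-0.001,0.048,0,0,0,-0.3],[-0.001,-0.001,0.048,0,0,0,0.3],[-0.001,-0.001,0.048,0,0,0,1],[-0.001,-0.001,0.048,0,0,0,1],[-0.001,-0.001,0.048,0,0,0,1],[-0.001,-0.001,0.048,0,0,0,1],[-0.001,-0.001,0.048,0,0,0,1]]]' 60 >/dev/null; python3 st.py 0.5888 0.194 0.153 0.048
```

```text
t 3.5 p [0.5884 0.1933 0.152 ] yaw_y 0.04802184350791478 tilt [ 0.      0.0001 -1.    ] w 0.003987119109017258 gf 0.0 F [0.3192 0.7778 0.0009] T [-0.0131  0.0147  0.0037]
to go tool [ 0.0007  0.0005 -0.001 ]
turn z 2.1843507914780236e-05
```

```bash
python3 - <<'E'
from h import *
t=imaging.camera('top');s=imaging.camera('side')
a=cv2.resize(t[160:260,180:300],(480,400),interpolation=cv2.INTER_CUBIC)
b=cv2.resize(s[120:220,245:325],(320,400),interpolation=cv2.INTER_CUBIC)
cv2.imwrite('pics/d2.png',np.hstack([a,b]))
print((proj('side',np.array([.5884,.1933,.152]))-[245,120])*4+[480,0])
E
python3 st.py
```

```text
[624.2976 184.4797]
t 3.6 p [0.5884 0.1933 0.1519] yaw_y 0.0480463589577946 tilt [-0.0001  0.0001 -1.    ] w -4.3879615054636634e-05 gf 0.0 F [-0.459  -0.213  -0.1595] T [0.025  0.0263 0.0271]
```

View pics/d2.png

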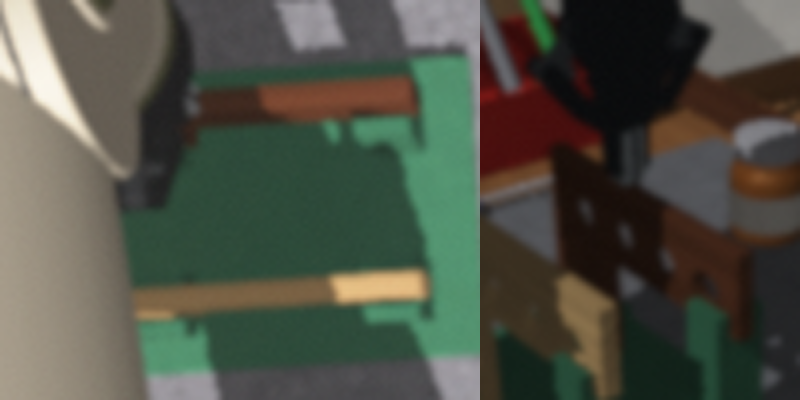

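Crop d2 shows the fingers shut. Their lower end meets the bracket's top edge at about (625,180), so they are either above or behind the plate and hold nothing. I'll work out the real tip height from d1.

Run:
```python
from h import *
for x in (.5898-.047,.5898+.047):
  for z in (.18,.19,.2,.21): print(x,z,(proj('side',np.array([x,.1955,z]))-[245,120])*4+[480,0])
for z in (.135,.152,.17):print('d2',z,(proj('side',np.array([.5884,.1933,z]))-[245,120])*4+[480,0])
print('edge',[(proj('side',np.array([x,y,.152]))-[245,120])*4+[480,0] for x,y in ((.5947-.006,.0735),(.585-.006,.2746))])
```

```text
0.5428 0.18 [558.3398 161.6898]
0.5428 0.19 [557.3657 146.9093]
0.5428 0.2 [556.3811 131.9687]
0.5428 0.21 [555.3858 116.8655]
0.6368 0.18 [683.7113 124.9154]
0.6368 0.19 [683.427 110.668]
0.6368 0.2 [683.1397  96.2739]
0.6368 0.21 [682.8494  81.7308]
d2 0.135 [625.2968 208.1434]
d2 0.152 [624.2976 184.4797]
d2 0.17 [623.2204 158.9674]
edge [array([735.3438, 257.293 ]), array([546.4638, 144.5924])]
```

The fingertips actually sit about 18 mm higher than the stated TCP implies: open, they show at z≈0.217 with the TCP at 0.202, and shut they show at ≈0.152. The lateral position is right. I'll open, go 16 mm lower and close again.

```bash
python3 -m inch '[[[0,0,-0.003,0,0,0,-1],[0,0,-0.003,0,0,0,-1],[0,0,-0.003,0,0,0,-1],[0,0,-0.003,0,0,0,-1],[0,0,-0.003,0,0,0,-1],[0,0,-0.003,0,0,0,-1]]]' >/dev/null; python3 st.py;python3 -m inch '[[[0,0,0.019,0,0,0,-1],[0,0,0.019,0,0,0,-1],[0,0,0.019,0,0,0,-0.2],[0,0,0.019,0,0,0,0.4],[0,0,0.019,0,0,0,1],[0,0,0.019,0,0,0,1],[0,0,0.019,0,0,0,1],[0,0,0.019,0,0,0,1],[0,0,0.019,0,0,0,1],[0,0,0.019,0,0,0,1]]]' 60 >/dev/null; python3 st.py
```

```text
t 4.2 p [0.5884 0.1932 0.1549] yaw_y 0.04791395537484387 tilt [-0.      0.0001 -1.    ] w 0.9921383100763017 gf 0.0 F [-0.5178 -0.5082  0.232 ] T [ 0.0248 -0.0048  0.0168]
t 5.2 p [0.5888 0.1934 0.1364] yaw_y 0.04795596557563669 tilt [ 0.001   0.0005 -1.    ] w 0.12083753990862638 gf 60.65940499305725 F [ 0.2494 -0.2785  5.1665] T [-0.0479 -0.0332 -0.0744]
```

```bash
python3 -m inch '[[[0,0,-0.01,0,0,0,1],[0,0,-0.03,0,0,0,1],[0,0,-0.05,0,0,0,1],[0,0,-0.07,0,0,0,1],[0,0,-0.09,0,0,0,1],[0,0,-0.11,0,0,0,1],[0,0,-0.13,0,0,0,1],[0,0,-0.15,0,0,0,1],[0,0,-0.17,0,0,0,1],[0,0,-0.17,0,0,0,1]]]' 80 >/dev/null; python3 st.py 0.4314 -0.2374 0.31 0.274
python3 - <<'E'
from h import *
t=imaging.camera('top');s=imaging.camera('side')
a=cv2.resize(t[160:260,160:300],(560,400),interpolation=cv2.INTER_CUBIC)
b=cv2.resize(s[80:230,230:320],(240,400),interpolation=cv2.INTER_CUBIC)
cv2.imwrite('pics/d3.png',np.hstack([a,b]))
E
```

```text
t 6.2 p [0.5891 0.1933 0.3089] yaw_y 0.047860062878879124 tilt [ 0.0034  0.0016 -1.    ] w 0.11455905246293487 gf 80.29565691947937 F [ 0.7518  0.0714 -1.1902] T [ 0.0077 -0.0376  0.0418]
to go tool [-0.4227 -0.1781 -0.0024]
turn z -0.2261399371211209
```

View pics/d3.png

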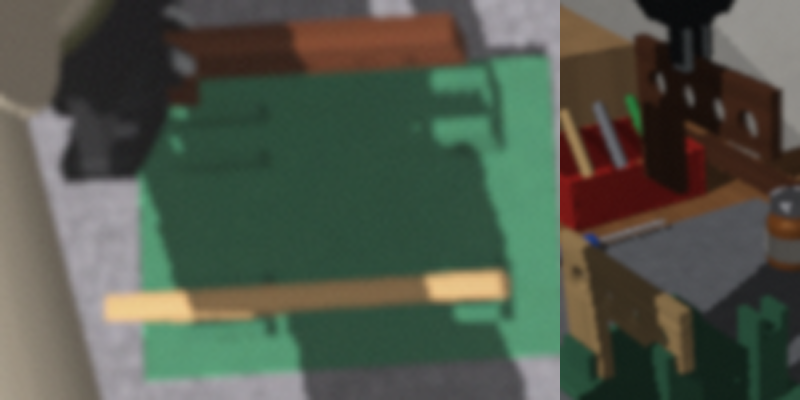

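The dark bracket is lifted clear and level, with its four holes in the side crop at (660,82), (690,95), (718,107) and (750,123). The pale one is still standing. I'll carry it to the peg.

```bash
python3 -m inch '[[[-0.02,-0.008,0,0,0,-0.01,1],[-0.06,-0.025,0,0,0,-0.03,1],[-0.10,-0.042,0,0,0,-0.05,1],[-0.14,-0.059,0,0,0,-0.075,1],[-0.18,-0.076,0,0,0,-0.10,1],[-0.22,-0.093,0,0,0,-0.12,1],[-0.26,-0.11,0,0,0,-0.14,1],[-0.30,-0.126,0,0,0,-0.16,1],[-0.33,-0.14,0,0,0,-0.18,1],[-0.36,-0.152,0,0,0,-0.2,1]]]' >/dev/null; python3 -m inch '[[[-0.03,-0.012,0,0,0,-0.01,1],[-0.05,-0.02,0,0,0,-0.02,1],[-0.06,-0.024,0,0,0,-0.026,1],[-0.06,-0.024,0,0,0,-0.026,1],[-0.06,-0.024,0,0,0,-0.026,1]]]' > /dev/null;  python3 st.py 0.4314 -0.2374 0.192 0.274
```

```text
t 7.8 p [ 0.4451 -0.2369  0.305 ] yaw_y 0.2740297859262431 tilt [-0.0015  0.0006 -1.    ] w 0.11239123394069848 gf 80.19505977630615 F [ 0.0203 -0.2529 -0.6585] T [-0.0183 -0.0462 -0.0244]
to go tool [ 0.0031 -0.0131  0.113 ]
turn z 2.9785926243086625e-05
```

```bash
python3 -m inch '[[[0.003,-0.013,0,0,0,0,1],[0.003,-0.013,0.01,0,0,0,1],[0.003,-0.013,0.03,0,0,0,1],[0.003,-0.013,0.05,0,0,0,1],[0.003,-0.013,0.07,0,0,0,1],[0.003,-0.013,0.09,0,0,0,1],[0.003,-0.013,0.105,0,0,0,1],[0.003,-0.013,0.113,0,0,0,1],[0.003,-0.013,0.113,0,0,0,1],[0.003,-0.013,0.113,0,0,0,1]]]' >/dev/null; python3 st.py 0.4314 -0.2374 0.192 0.274
python3 - <<'E'
from h import *
t=imaging.camera('top');s=imaging.camera('side')
a=cv2.resize(t[160:260,350:450],(400,400),interpolation=cv2.INTER_CUBIC)
b=cv2.resize(s[205:305,300:400],(400,400),interpolation=cv2.INTER_CUBIC)
cv2.imwrite('pics/d4.png',np.hstack([a,b]))
E
```

```text
t 8.8 p [ 0.4323 -0.2381  0.1932] yaw_y 0.274362058608457 tilt [ 0.0003 -0.     -1.    ] w 0.10706503864701092 gf 80.17541885375977 F [-1.1413 -0.0522 -0.4594] T [ 0.0439 -0.0292 -0.0153]
to go tool [ 0.0009 -0.0007  0.0012]
turn z 0.00036205860845700544
```

View pics/d4.png

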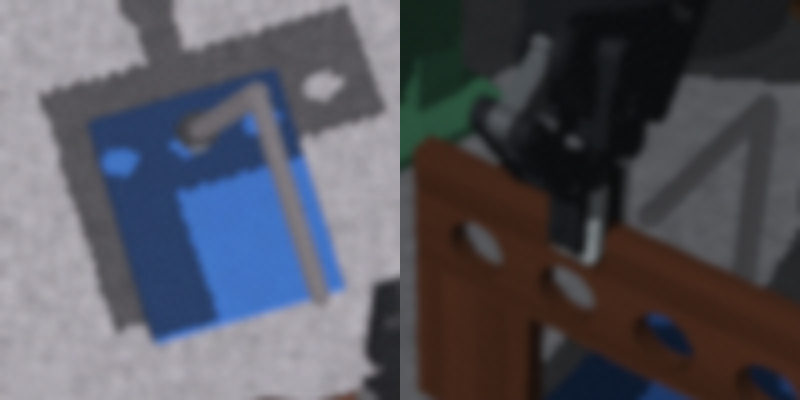

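The picture shows the bracket in front of the peg's free end, which is at (650,217). The fingers are above the second hole from the leg, whose centre is near (570,286). I'll check this numerically.

Run:
```python
from h import *
from scipy.optimize import least_squares
p=np.array([0.4323,-0.2381,0.1932]);u=np.array([.9627,.2706,0]);v=np.array([-.2706,.9627,0])
seen=np.array([(476,241),(569,286),(663,335),(766,385)])
def pr(q):
    # q: TCP-to-origin y (m), z, pitch
    c,s=np.cos(q[2]),np.sin(q[2]);vv=c*v+s*np.array([0,0,1]);w=-s*v+c*np.array([0,0,1])
    return np.array([(proj('side',p-q[0]*vv-q[1]*w -.006*u+y*vv+.102*w)-[300,205])*4+[400-.0,0]+1.5 for y in(.0675,.0225,-.0225,-.0675)])
print(pr([.0194,.124,0]))
r=least_squares(lambda q:(pr(q)-seen).ravel(),[.0194,.124,0]);print(r.x,r.fun)
print('peg free end',(proj('side',np.array([.4844,-.2193,.17]))-[300,205])*4+[401.5,1.5])
```

```text
[[477.4077 250.567 ]
 [567.4462 295.7494]
 [664.0294 344.216 ]
 [767.8978 396.3384]]
[ 0.0186  0.1192 -0.0024] [ 0.1599  0.2237 -2.5367  0.0192  0.3713 -0.9091  1.636   0.8119]
peg free end [645.6244 218.904 ]
```

The hole looks about 3 mm high and is laterally good, with ±8.5 mm of clearance. I'll lower 3 mm and insert.

```bash
python3 -m inch '[[[0,0,0.003,0,0,0,1],[0,0.01,0.003,0,0,0,1],[0,0.02,0.003,0,0,0,1],[0,0.03,0.003,0,0,0,1],[0,0.04,0.003,0,0,0,1],[0,0.05,0.003,0,0,0,1],[0,0.06,0.003,0,0,0,1],[0,0.06,0.003,0,0,0,1]]]' >/dev/null; python3 st.py 0.5373 -0.2076 0.190 0.274;python3 - <<'E'
from h import *
t=imaging.camera('top');s=imaging.camera('side')
a=cv2.resize(t[160:260,350:450],(400,400),interpolation=cv2.INTER_CUBIC)
b=cv2.resize(s[205:305,320:420],(400,400),interpolation=cv2.INTER_CUBIC)
cv2.imwrite('pics/d5.png',np.hstack([a,b]))
E
```

```text
t 9.7 p [ 0.491  -0.2213  0.1896] yaw_y 0.27558503212946894 tilt [-0.0003 -0.0003 -1.    ] w 0.11083711688800028 gf 80.19968390464783 F [ 0.3944 -0.8429 -1.8301] T [ 0.017   0.0083 -0.0175]
to go tool [ 0.0006  0.0483 -0.0004]
turn z 0.0015850321294689218
```

```bash
python3 -m inch '[[[0,0.01,0,0,0,0,1],[0,0.02,0,0,0,0,1],[0,0.03,0,0,0,0,1],[0,0.04,0,0,0,0,1],[0,0.046,0,0,0,0,1],[0,0.046,0,0,0,0,1],[0,0.046,0,0,0,0,1]]]' >/dev/null; python3 st.py 0.5373 -0.2076 0.190 0.274; python3 -m inch '[[[0,0,0.002,0,0,0,1],[0,0,0.003,0,0,0,1],[0,0,0.004,0,0,0,1],[0,0,0.004,0,0,0,1]]]' >/dev/null; python3 st.py
```

```text
t 10.5 p [ 0.5338 -0.2099  0.1897] yaw_y 0.27370545106793476 tilt [-0.0005 -0.0002 -1.    ] w 0.109722782663795 gf 80.20974040031433 F [-0.9202  0.4916 -0.8914] T [-0.0167  0.0344  0.0256]
to go tool [ 0.0012  0.004  -0.0003]
turn z -0.0002945489320652639
t 10.9 p [ 0.5338 -0.2096  0.1857] yaw_y 0.2738802020734133 tilt [-0.0002  0.0002 -1.    ] w 0.11000209972862982 gf 80.20969748497009 F [ 0.5585  0.6221 -0.9617] T [-0.0176 -0.0087  0.0309]
```

```bash
for i in 1; do python3 -m inch '[[[0,0,0.001,0,0,0,1],[0,0,0.002,0,0,0,1],[0,0,0.002,0,0,0,1]]]' >/dev/null; python3 st.py; done; python3 -m inch '[[[0,0,0.001,0,0,0,1],[0,0,0.002,0,0,0,1],[0,0,0.002,0,0,0,1]]]' >/dev/null; python3 st.py
```

```text
t 11.2 p [ 0.534  -0.2096  0.184 ] yaw_y 0.2739747257542273 tilt [ 0.0001  0.0001 -1.    ] w 0.11503299865643603 gf 80.44165134429932 F [-0.1046 -0.1805 -0.6435] T [0.054  0.0117 0.0097]
t 11.5 p [ 0.5342 -0.2098  0.1835] yaw_y 0.27388047214952993 tilt [ 0.0013  0.0006 -1.    ] w 0.1082694601185945 gf 82.41837859153748 F [-6.2551  2.2666 14.5555] T [0.6116 1.3757 0.0771]
```

Contact comes at z=0.1835, exactly where the hole's top should meet the peg. I'll ease off and look before releasing.

```bash
python3 -m inch '[[[0,0,-0.001,0,0,0,1],[0,0,-0.001,0,0,0,1]]]' 20 >/dev/null; python3 st.py
python3 - <<'E'
from h import *
t=imaging.camera('top');s=imaging.camera('side')
a=cv2.resize(t[150:250,350:450],(400,400),interpolation=cv2.INTER_CUBIC)
b=cv2.resize(s[205:305,320:420],(400,400),interpolation=cv2.INTER_CUBIC)
cv2.imwrite('pics/d6.png',np.hstack([a,b]))
E
```

```text
t 11.7 p [ 0.5342 -0.2097  0.1837] yaw_y 0.2738719430537729 tilt [ 0.0008  0.0003 -1.    ] w 0.11396307908080153 gf 81.33650422096252 F [-3.5995  1.9417  8.3209] T [0.3427 0.76   0.0646]
```

View pics/d6.png

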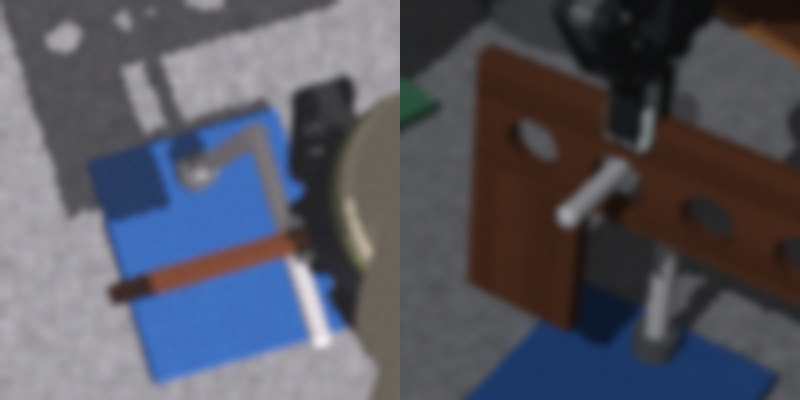

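The peg (tip at (570,215)) passes through the second hole from the leg, below the fingers at (630,130), and the bracket is level. I'll release gently, rise straight up and wait for it to settle.

```bash
python3 -m inch '[[[0,0,-0.001,0,0,0,1],[0,0,-0.001,0,0,0,0.8],[0,0,-0.001,0,0,0,0.6],[0,0,-0.001,0,0,0,0.4],[0,0,-0.001,0,0,0,0.3],[0,0,-0.001,0,0,0,0.3],[0,0,-0.001,0,0,0,0.3]]]' 20 >/dev/null; python3 st.py; python3 -m inch '[[[0,0,-0.01,0,0,0,0.3],[0,0,-0.03,0,0,0,0.3],[0,0,-0.06,0,0,0,0.3],[0,0,-0.09,0,0,0,0.3],[0,0,-0.12,0,0,0,0.3],[0,0,-0.12,0,0,0,0.3],[0,0,-0.12,0,0,0,0.3],[0,0,-0.12,0,0,0,0.3],[0,0,-0.12,0,0,0,0.3],[0,0,-0.12,0,0,0,0.3]]]' >/dev/null; for i in 1 2 3 4 5; do python3 -m inch '[[[0,0,0,0,0,0,0.3],[0,0,0,0,0,0,0.3],[0,0,0,0,0,0,0.3],[0,0,0,0,0,0,0.3],[0,0,0,0,0,0,0.3],[0,0,0,0,0,0,0.3],[0,0,0,0,0,0,0.3],[0,0,0,0,0,0,0.3],[0,0,0,0,0,0,0.3],[0,0,0,0,0,0,0.3]]]' >/dev/null;done; python3 st.py
python3 - <<'E'
from h import *
from workcell import spotter
import time
s0=imaging.camera('side'); s=None
for i in range(8): s=imaging.camera('side')
print('motion',np.abs(s.astype(int)-s0)[205:330,300:440].mean(), np.abs(s.astype(int)-s0)[0:100,400:600].mean())
print(spotter.look_for('bracket','side'))
t=imaging.camera('top');print(spotter.look_for('bracket','top'),spotter.look_for('pale_bracket','top'))
a=cv2.resize(t[150:250,350:450],(400,400),interpolation=cv2.INTER_CUBIC)
b=cv2.resize(s[205:305,320:420],(400,400),interpolation=cv2.INTER_CUBIC)
cv2.imwrite('pics/d7.png',np.hstack([a,b]))
E
```

```text
t 12.5 p [ 0.534  -0.2096  0.1838] yaw_y 0.2740321258120211 tilt [-0.0001  0.0001 -1.    ] w 0.34932966136520344 gf 0.0 F [-0.4487 -0.6163  0.6296] T [ 0.001  -0.0406 -0.0254]
t 18.5 p [ 0.534  -0.2096  0.3039] yaw_y 0.2740263304457409 tilt [ 0.      0.0001 -1.    ] w 0.3529457163089629 gf 0.0 F [-0.136  -0.2014  0.5411] T [-0.0083 -0.0031 -0.0194]
motion 0.41278095238095236 0.29723333333333335
[{'pixel': [374.0, 253.6], 'conf': 0.64}]
[{'pixel': [416.7, 213.6], 'conf': 0.97}] [{'pixel': [236.2, 234.6], 'conf': 0.74}]
```

View pics/d7.png

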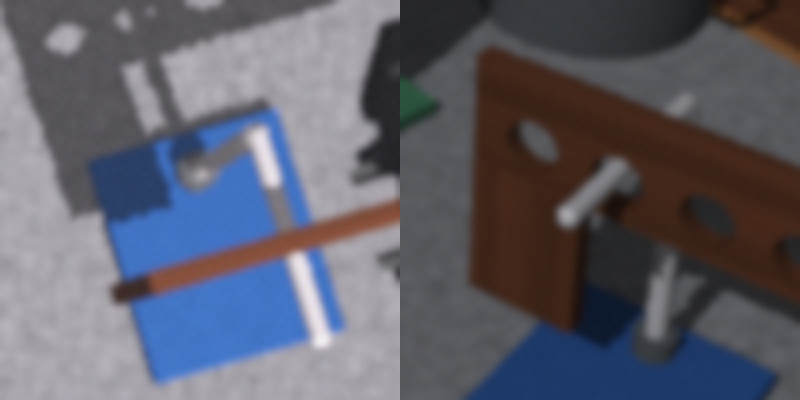

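The bracket hangs level by the right hole, clear of the gripper. The motion figure is slightly above the background, so I'll wait a few seconds more, check again without viewing, and hand in if it has settled.

```bash
for i in 1 2 3 4 5 6 7 8; do python3 -m inch '[[[0,0,0,0,0,0,0.3],[0,0,0,0,0,0,0.3],[0,0,0,0,0,0,0.3],[0,0,0,0,0,0,0.3],[0,0,0,0,0,0,0.3],[0,0,0,0,0,0,0.3],[0,0,0,0,0,0,0.3],[0,0,0,0,0,0,0.3],[0,0,0,0,0,0,0.3],[0,0,0,0,0,0,0.3]]]' >/dev/null;done
python3 - <<'E'
from h import *
from workcell import order
f=[imaging.camera('side').astype(float) for _ in range(8)]
m=[np.abs(a-f[0])[205:330,300:440].mean() for a in f[1:]]
print(np.array(m), max(np.abs(cv2.GaussianBlur(a-f[0],(5,5),0))[205:330,300:440].max() for a in f[1:]))
if max(m)<.6: print(order.hand_in())
E
```

```text
[0.4141 0.4162 0.4154 0.4131 0.4105 0.4143 0.4119] 0.86328125
the job is handed in; nothing more can be done
None
```

The dark bracket hangs level, still and free on the peg by its y = 22.5 mm hole, the pale one still stands in the rack, and the job is handed in at about 27 s of the 53 s; I viewed 11 pictures, one over the limit of 10.

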